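# Mount the eyed carrier plate on the bath's T-headed stud

### The arm

A 6-joint arm with a two-finger parallel gripper is mounted at the origin on the work surface. World frame = base frame: x ahead of the robot, y to its left, z up, the work surface at z = 0. Lengths are in mm, angles in rad, forces in N, time in s.
With the tool pointing down it reaches from about 350 to 975 mm from the base axis. Payload 7.1 kg.
Tool frame: the origin (TCP) lies at the very end of the fingers, on their centre line; the grasp point (between the pads) lies 19 mm behind it; z points along the fingers, y is the line along which they close (so a half turn about z gives the same grasp; the last joint's range is limited). The gripper opens to 88 mm and grips with 3 to 60 N. Pads are 20 mm wide; open, the fingers measure 115 mm over their backs; the gripper's body (75 mm by 178 mm) begins 61 mm behind the grasp point.
Start: joints at [1.127, 0.423, 1.63, -0, 1.089, -0.019], TCP at [257.554, 569.448, 222.675] pointing down, gripper open.
Joint ranges: [-3, 3], [-0.9, 2.11], [0.09, 2.58], [-1.31, 4.45], [0.11, 2.69], [-2.54, 2.54]. Speed limits (rad/s): [2.39, 2.39, 3.01, 3.14, 3.14, 3.14].

### API

Orientations are given as a rotation vector (axis times angle).
In Python, from workcell import sensors, imaging, close_job gives the robot as it stands. The module is installed in compiled form; this text tells all that it offers.
- The arm moves only by the tool servo_tool, never from a script. Its argument "steps" is a list of rows, each a list of 3 entries, a list of its own where there are three numbers: the shift along the world's x, y, z in m, then the turn, a rotation vector about the world's x, y, z in degrees, then the opening, from -1 (shut) to 1 (fully open). A call has exactly 8 rows; each row shifts and turns the commanded pose from where the row before left it; what a row does not reach is not made up. A row lasts 1/12 s, in which the tool goes at most 41.7 mm and 7.16 degrees, less where a joint would pass 70% of its speed; a pose out of reach is approached as far as the arm can. A call is refused whole if a number of a shift passes 0.0417 or a number of a turn 7.16, either way. A call with a gripper value outside its range is refused whole. The fingers move at their own pace and stop on an object; the grip force is fixed at half the most. Time passes only in rows, so rows that do not move let the fingers close, or fill a call up. It gives the time, the measured TCP pose, the force, the opening and the grip force at its end, in the units of the state.
- sensors.get_obs(): the state, without advancing time (a new reading comes with each control period).
- imaging.get_image(name): name is "side" or "top"; returns a dict with "color" (480x640x3 uint8, blue, green, red), "range_z" (480x640 float32, mm along the optical axis (not along the pixel's ray), 0 where there is no reading), "vertical_fov" (degrees; the focal length in pixels is half the picture's height over the tangent of half this angle, whatever the lens; pixels are square), "cx", "cy" (the principal point, pixels), "k1" (the pictures are not rectified: a ray, as slopes to the right and down, at radius r is drawn at 1 + k1 r^2 times it, then the intrinsics apply), "rvec" (rotation vector, rad) and "tvec" (3), from world to camera coordinates, as OpenCV has them. Camera axes: x right, y down, z forward; pixel columns grow to the right and rows downward; lengths in mm; the calibration is good to about 2 mm. A picture is of the moment at which its call begins.
- close_job(): hands the job in; it is judged then, once.
The state is a dict: "t": time; "qpos": joint angles; "qvel": joint speeds; "joint_torque": joint torques, N m; "ee_pos": TCP position; "orientation": TCP orientation; "ft_force": force on the tool from outside, world axes, zero at the start; "moment": the same for the moment, N m; "width": finger opening in mm; "grasp_force": force on a finger pad.
Only numpy, scipy, OpenCV 4.12 (cv2) and the standard library are available. Lean on these libraries where they do the work, as an engineer would, in place of code of your own. Each camera call takes 0.05 s, during which the arm holds its last target. There are 200 camera calls.

### The job

Mount the carrier plate with the oblong eye on the stud of the cream block: tilt it so the eye passes the wide bar head one end at a time, then level it and lay it flat on the block, in line with the bar and with the stud in the middle of the eye, so that both bar ends overlap the plate and it cannot lift off. Let go, and leave the other carrier plate, with only a small round hole, where it lies.

Things in the scene. Friction and masses are not known exactly. Their poses are not given: they have to be found in the camera images.
- eye (a point): Centre of the eye of the loose steel carrier to be mounted (5 mm thick, 0.26 kg, flat on the bench, grip up); mid-thickness. x: from grip end to eye end, z up. Eye: through opening 62 (x) by 40 mm (y). Plate: 72 mm wide frame from x = -47 to +55, then a 30 mm wide neck to x = -107. Centre of mass near x = -22 mm. To pass the bar, its grip-side rim goes under the bar's robot-side end first.
- grip (a point): Centre of that carrier's upright grey grip, a rectangular fin on the neck: 24 mm along x, 14 mm thick along y (pinch it across this), 60 mm tall above the plate's top face. It lies at x = -87, y = 0, z = +32.5 mm from eye, with the same axes.
- stud (a point): On the stud's upright axis, at the underside of its bar head: steel, 88 (x) by 16 (y) by 8 mm thick, its top 8 mm above this point; shank 12 mm diameter. Fixed cream block below: top 40 mm below this point, 35 mm high, 90 mm wide, from x = -55 to +65 mm. x runs along the bar, away from the robot; z up. Mounted, the carrier lies on the block, x along this x, grip overhanging the robot's side.
- spare_grip (a point): Centre of the grip of the other loose carrier, a bystander: same outline, grip and axes, but an 18 mm round hole in place of the oblong eye. Leave it alone.
Things that resemble listed ones, but are neither listed nor needed, are in the scene too. Leave any green look-alike of the part that bears eye alone. What is shaped like the part that bears stud but turquoise is not meant.

How it is judged (in metres and radians):
At the end, for the whole second after the job is handed in: The carrier with the oblong eye lies at rest, level (8 degrees) on the block, eye centre 30 to 45 mm below the bar's underside, the stud within 12 mm of the eye's centre lengthwise and 18 mm across, the plate within 17 degrees of the bar's direction (x of stud in the frame of eye between -0.012 and 0.012 m and y of stud in the frame of eye between -0.018 and 0.018 m and z of eye in the frame of stud between -0.045 and -0.03 m and angle between eye's own z axis and vertical below 0.14 rad and angle between the x axis of eye and the x axis of stud, either way round below 0.3 rad and linear speed of carrier below 0.02 m/s); the robot touches nothing.
It fails at once if the other carrier plate, with the small round hole, is moved by more than 30 mm (distance of spare_grip from where it was at the start of the episode above 0.03 m).
It also fails if it takes over 45 s, if anything falls off the work surface, if the arm or the gripper's body presses on something with over 40 N, if the wrist force passes 120 N, or if a joint passes its speed limit or range.

## Working session

There is one attempt and no reset: what is moved stays moved. The work goes in short steps, Python scripts to look and compute and a tool call to move; the robot and the scene stay as the last step left them, time stands still between calls to the robot, and variables do not carry over. Pictures are saved under pics/ and viewed, at most 10 in all, crops included, and the job is handed in when it is done.

Besides the shell and the picture viewer there is one more tool, called after ">>>" by a JSON object that holds its "fn" and its "kwargs", one argument or row to a line. servo_tool: Moves the arm, as the interface text tells. Its arguments: {"type":"object","properties":{"steps":{"type":"array"}},"required":["steps"]}

```bash
mkdir -p pics
cat > h.py <<'E'
import numpy as np, cv2
from workcell import sensors, imaging
def grab(n):
    im=imaging.get_image(n); np.save(f'/tmp/{n}.npy',im,allow_pickle=True); return im
def world(im,us,vs,z=None):
    H,W=im['color'].shape[:2]; f=H/2/np.tan(np.radians(im['vertical_fov'])/2)
    us=np.atleast_1d(us).astype(float); vs=np.atleast_1d(vs).astype(float)
    xd=np.c_[(us-im['cx'])/f,(vs-im['cy'])/f]; x=xd.copy()
    for _ in range(20): x=xd/(1+im['k1']*(x**2).sum(1,keepdims=True))
    R=cv2.Rodrigues(np.array(im['rvec'],float))[0]; t=np.array(im['tvec'],float).ravel()
    d=np.c_[x,np.ones(len(x))]
    if z is None:
        D=im['range_z'][vs.round().astype(int),us.round().astype(int)][:,None]
        return (d*D-t)@R
    c=-R.T@t; dw=d@R
    return c+dw*((z-c[2])/dw[:,2:])
def cloud(im):
    v,u=np.nonzero(im['range_z']>0); return world(im,u,v),u,v
E
python3 - <<'E'
from h import *
for n in('top','side'):
    im=grab(n); cv2.imwrite(f'pics/{n}0.png',im['color']); print(n,im['vertical_fov'],im['cx'],im['cy'],im['k1'],im['rvec'],im['tvec'])
print(sensors.get_obs())
E
```

```text
top 52.61048231623903 324.9936213953045 241.4852988958474 -0.04727965098751864 [ 2.13606184 -2.08971754  0.22236533] [  -5.56312651  524.14209706 1121.41906675]
side 54.69545395132816 313.1770345194563 246.60906663062488 -0.07270757583894417 [ 2.14167885 -0.51861162  0.24389669] [-450.54774352  205.61036393  926.18215526]
{'t': 0.1, 'qpos': array([ 1.12701735e+00,  4.23748007e-01,  1.63062303e+00, -1.01676411e-05,
        1.08860597e+00, -1.89970667e-02]), 'qvel': array([ 0.00211421, -0.00278003, -0.00306031,  0.00164248, -0.0005212 ,
       -0.00113127]), 'joint_torque': array([-6.30533168e-05, -5.45618033e+01, -2.74324250e+01,  6.45774929e-02,
        1.87791756e-02, -4.92059701e-05]), 'ee_pos': array([257.33357918, 569.00249381, 221.98596853]), 'orientation': array([-6.62168131e-01, -3.07069922e+00,  2.11961516e-03]), 'ft_force': array([-0.3903715 ,  0.04232159,  0.29245586]), 'moment': array([ 0.01024206, -0.00322485,  0.04273224]), 'grasp_force': 0.0, 'width': 87.86961659642728}
```

View pics/top0.png

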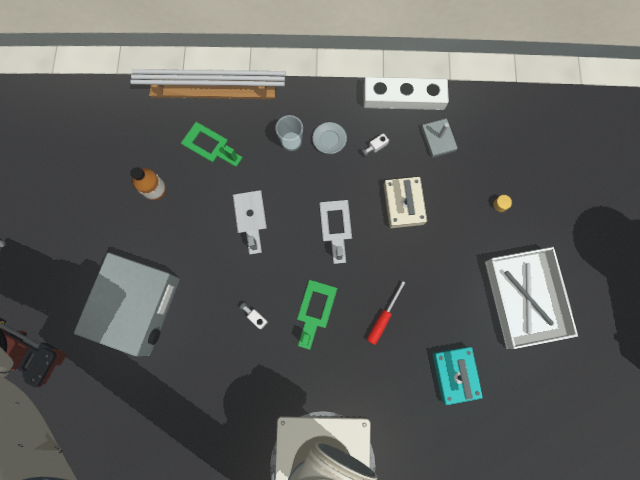

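View pics/side0.png

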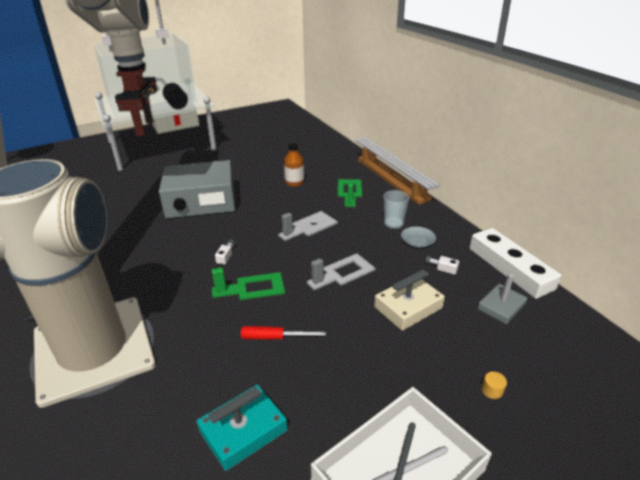

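The top view shows the oblong-eye carrier with its eye at about (336,220) and grip at about (339,252). The spare is at (250,212), and the cream block with the bar is at (405,203). Next I'll measure these.

```bash
cat > m.py <<'E'
from h import *
def rect(P): 
    r=cv2.minAreaRect(P[:,:2].astype(np.float32)); return np.round(r[0],1),np.round(r[1],1),round(r[2],1)
if __name__=='__main__':
  for n in('top','side'):
    im=np.load(f'/tmp/{n}.npy',allow_pickle=True).item()
    P,u,v=cloud(im); c=im['color'][v,u].astype(int)
    R=cv2.Rodrigues(np.array(im['rvec'],float))[0]; print(n,'cam',-R.T@np.array(im['tvec'],float).ravel())
    if n=='top': 
        boxes={'plate':(310,360,190,270),'spare':(225,272,185,260),'block':(375,435,170,235)}
    else: boxes={'plate':(300,378,250,292),'spare':(276,340,205,245),'block':(370,448,265,330)}
    for k,(a,b,p,q) in boxes.items():
        m=(u>=a)&(u<=b)&(v>=p)&(v<=q)
        z=P[m,2]; h,e=np.histogram(z,bins=np.arange(-12,110,6)); print(k,dict(zip(e[:-1].tolist(),h.tolist())))
        for lo,hi in ((3,9),(30,90)) if k!='block' else ((28,45),(72,95)):
            mm=m&(P[:,2]>lo)&(P[:,2]<hi)
            if lo==3: mm&=(im['color'][v,u].min(1)>100)
            if mm.sum()>5: print('  ',lo,hi,mm.sum(),P[mm].mean(0).round(1),np.median(P[mm],0).round(1),rect(P[mm]))
E
python3 m.py
python3 - <<'E'
import numpy as np,cv2
a=np.load('/tmp/top.npy',allow_pickle=True).item()['color']; b=np.load('/tmp/side.npy',allow_pickle=True).item()['color']
A=cv2.resize(a[170:280,300:440],None,fx=5,fy=5,interpolation=2)
B=cv2.resize(b[240:340,300:450],None,fx=5,fy=5,interpolation=2)
cv2.imwrite('pics/c1.png',A)
E
```

```text
top cam [ 281.81078578    5.82253879 1205.35695486]
plate {-12: 13, -6: 1318, 0: 2259, 6: 431, 12: 5, 18: 2, 24: 2, 30: 4, 36: 3, 42: 5, 48: 1, 54: 6, 60: 40, 66: 19, 72: 0, 78: 0, 84: 0, 90: 0, 96: 0, 102: 0}
   3 9 729 [577.8 -19.5   5.8] [577.8 -20.3   5.7] (array([562. , -22.2]), array([163.2,  75.1]), 6.4)
   30 90 78 [498.4 -27.4  60.2] [497.2 -27.9  64.2] (array([500.4, -27.9]), array([24.1, 14. ]), 6.0)
spare {-12: 5, -6: 960, 0: 2024, 6: 544, 12: 5, 18: 6, 24: 3, 30: 8, 36: 4, 42: 6, 48: 5, 54: 7, 60: 41, 66: 18, 72: 0, 78: 0, 84: 0, 90: 0, 96: 0, 102: 0}
   3 9 949 [598.9 198.4   5.7] [599.7 196.4   5.7] (array([580.7, 196.6]), array([162.5,  75.1]), 10.1)
   30 90 89 [518.4 182.1  58.2] [518.2 181.6  63.8] (array([520.2, 183.4]), array([24.9, 14.2]), 11.2)
block {-12: 6, -6: 855, 0: 1330, 6: 61, 12: 34, 18: 39, 24: 45, 30: 759, 36: 610, 42: 6, 48: 2, 54: 2, 60: 2, 66: 0, 72: 11, 78: 154, 84: 86, 90: 0, 96: 0, 102: 0}
   28 45 1396 [ 635.2 -190.8   35.6] [ 634.3 -185.3   35.6] (array([ 638.6, -193.2]), array([121.2,  92. ]), 7.5)
   72 95 251 [ 633.  -193.5   83. ] [ 632.9 
[... 560 characters left out ...]
6, 36: 23, 42: 13, 48: 19, 54: 22, 60: 34, 66: 5, 72: 0, 78: 0, 84: 0, 90: 0, 96: 0, 102: 0}
   3 9 585 [593.1 193.1   5.2] [593.9 189.4   5.1] (array([579.9, 192.1]), array([163.3,  76.5]), 11.4)
   30 90 132 [518.4 178.   50.7] [517.9 177.1  51. ] (array([520.5, 180.2]), array([19. , 25.5]), 86.1)
block {-12: 0, -6: 1525, 0: 1287, 6: 177, 12: 151, 18: 150, 24: 140, 30: 1208, 36: 204, 42: 10, 48: 16, 54: 13, 60: 10, 66: 11, 72: 27, 78: 238, 84: 28, 90: 0, 96: 0, 102: 0}
   28 45 1465 [ 630.  -207.4   34.4] [ 625.3 -208.7   34.6] (array([ 636.9, -198.1]), array([124.8,  90.7]), 6.8)
   72 95 293 [ 629.  -199.3   81.8] [ 629.  -199.6   82.5] (array([ 630.5, -197. ]), array([90.5, 19.5]), 7.5)
```

View pics/c1.png

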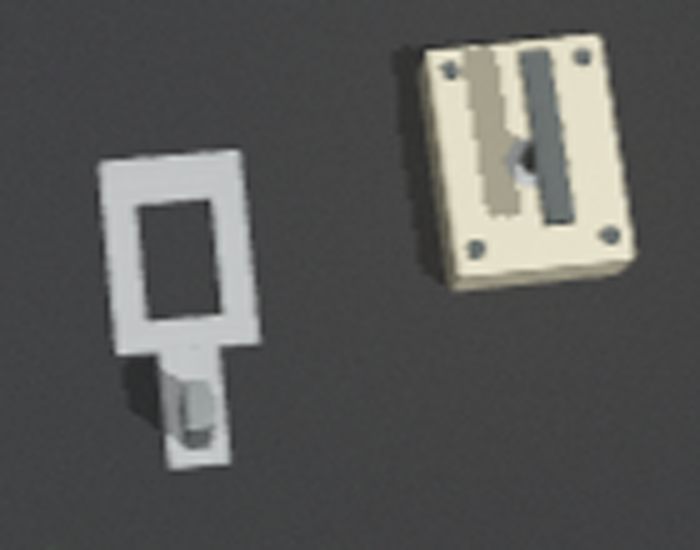

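The bar's top is at 83 mm and the block's top at 35 mm, as they must be, so the stud is at about (632.5, -195.7, 75) with yaw of about 7.2°. The grip is at about (500.4, -29), with the plate's yaw at about 6.2°. Moving now.

>>> {"fn": "servo_tool", "kwargs": {
  "steps": [
    [[0.0152,-0.0374,0],[0,0,3.8],1],
    [[0.0152,-0.0374,0],[0,0,3.8],1],
    [[0.0152,-0.0374,0],[0,0,3.8],1],
    [[0.0152,-0.0374,0],[0,0,3.8],1],
    [[0.0152,-0.0374,0],[0,0,3.8],1],
    [[0.0152,-0.0374,0],[0,0,3.8],1],
    [[0.0152,-0.0374,0],[0,0,3.8],1],
    [[0.0152,-0.0374,0],[0,0,3.8],1]
  ]
}}

```text
t: 0.77
ee_pos: [379.2, 268.3, 222.6]
orientation: [0.172, -3.137, 0.0]
ft_force: [-0.1, 0.7, 0.6]
width: 87.9
grasp_force: 0.0
```

>>> {"fn": "servo_tool", "kwargs": {
  "steps": [
    [[0.0152,-0.0374,0],[0,0,0],1],
    [[0.0152,-0.0374,0],[0,0,0],1],
    [[0.0152,-0.0374,0],[0,0,0],1],
    [[0.0152,-0.0374,0],[0,0,0],1],
    [[0.0152,-0.0374,0],[0,0,0],1],
    [[0.0152,-0.0374,0],[0,0,0],1],
    [[0.0152,-0.0374,0],[0,0,0],1],
    [[0.0152,-0.0374,0],[0,0,0],1]
  ]
}}

```text
t: 1.43
ee_pos: [500.9, -31.0, 222.6]
orientation: [0.166, -3.137, -0.0]
ft_force: [1.1, 1.2, 0.7]
width: 88.0
grasp_force: 0.0
```

>>> {"fn": "servo_tool", "kwargs": {
  "steps": [
    [[0,0,-0.035],[0,0,0],1],
    [[0,0.001,-0.035],[0,0,0],1],
    [[0,0,-0.035],[0,0,0],1],
    [[0,0,-0.035],[0,0,0],1],
    [[0,0,-0.025],[0,0,0],1],
    [[0,0,-0.02],[0,0,0],1],
    [[0,0,-0.012],[0,0,0],1],
    [[0,0,-0.0076],[0,0,0],1]
  ]
}}

```text
t: 2.1
ee_pos: [499.9, -27.9, 16.5]
orientation: [0.166, -3.135, -0.0]
ft_force: [-0.3, -0.3, -0.4]
width: 87.8
grasp_force: 0.0
```

>>> {"fn": "servo_tool", "kwargs": {
  "steps": [
    [[0,0,0],[0,0,0],-1],
    [[0,0,0],[0,0,0],-1],
    [[0,0,0],[0,0,0],-1],
    [[0,0,0],[0,0,0],-1],
    [[0,0,0],[0,0,0],-1],
    [[0,0,0],[0,0,0],-1],
    [[0,0,0],[0,0,0],-1],
    [[0,0,0],[0,0,0],-1]
  ]
}}

```text
t: 2.77
ee_pos: [500.9, -28.0, 18.4]
orientation: [-0.166, 3.137, -0.0]
ft_force: [0.1, -1.5, -0.8]
width: 38.2
grasp_force: 0.0
```

>>> {"fn": "servo_tool", "kwargs": {
  "steps": [
    [[0,0,0],[0,0,0],-1],
    [[0,0,0],[0,0,0],-1],
    [[0,0,0],[0,0,0],-1],
    [[0,0,0],[0,0,0],-1],
    [[0,0,0],[0,0,0],-1],
    [[0,0,0],[0,0,0],-1],
    [[0,0,0],[0,0,0],-1],
    [[0,0,0],[0,0,0],-1]
  ]
}}

```text
t: 3.43
ee_pos: [500.7, -28.0, 18.0]
orientation: [0.166, -3.137, 0.0]
ft_force: [0.3, -0.8, -0.3]
width: 14.3
grasp_force: 30.0
```

>>> {"fn": "servo_tool", "kwargs": {
  "steps": [
    [[0,0,0.01],[0,0,0],-1],
    [[0,0,0.018],[0,0,0],-1],
    [[0,0,0.02],[0,0,0],-1],
    [[0,0,0.022],[0,0,0],-1],
    [[0,0,0.022],[0,0,0],-1],
    [[0,0,0.02],[0,0,0],-1],
    [[0,0,0.01],[0,0,0],-1],
    [[0,0,0],[0,0,0],-1]
  ]
}}

```text
t: 4.1
ee_pos: [502.0, -28.0, 142.4]
orientation: [-0.166, 3.133, -0.001]
ft_force: [1.3, -0.7, -3.9]
width: 14.2
grasp_force: 30.0
```

Run:
```python
from h import *
print(sensors.get_obs())
ims=[]
for n in('top','side'):
    im=grab(n); 
    c=im['color'][190:290,290:450] if n=='top' else im['color'][190:290,290:450]
    ims.append(cv2.resize(c,None,fx=4,fy=3,interpolation=2))
cv2.imwrite('pics/lift.png',np.vstack(ims))
```

```text
{'t': 4.1, 'qpos': array([-7.94270364e-02,  3.61555121e-01,  1.95869233e+00,  5.88652800e-05,
        8.17317186e-01, -1.75603986e+00]), 'qvel': array([ 0.00217088,  0.04791332,  0.02733196, -0.00167512, -0.04545574,
       -0.00156377]), 'joint_torque': array([ 2.14900647e-03, -4.67637134e+01, -2.18097425e+01,  3.07349044e-03,
        3.74117279e-01,  1.56784623e-03]), 'ee_pos': array([501.97428035, -28.00341341, 142.38617499]), 'orientation': array([-1.65864204e-01,  3.13320693e+00, -7.66921082e-04]), 'ft_force': array([ 1.29864253, -0.72340879, -3.8831451 ]), 'moment': array([-0.02393578,  0.14737142, -0.00296288]), 'grasp_force': 29.984199106693268, 'width': 14.173559914169273}
```

View pics/lift.png

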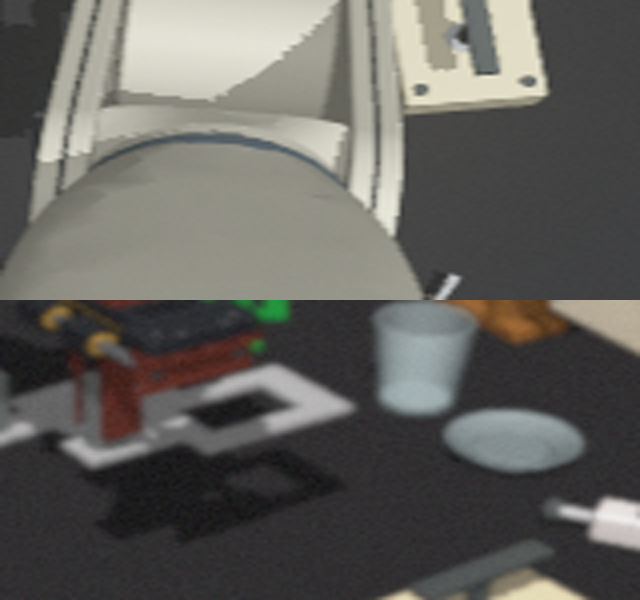

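The top view is blocked by the arm. The side view shows the plate held and near level, with its frame around pixels (340-378, 215-240). I'll fit its plane and outline from the side depth.

```bash
cat > pl.py <<'E'
from h import *
import sys
from scipy.spatial.transform import Rotation as Ro
def tool():
    o=sensors.get_obs(); return o,Ro.from_rotvec(o['orientation']).as_matrix()
def pred():
    """predicted plate frame from TCP: plate axes x=-toolx?,z=-toolz"""
    o,R=tool(); z=-R[:,2]; x=R[:,0]*np.sign(R[0,0]); y=np.cross(z,x)
    F=np.c_[x,y,z]; g=np.array(o['ee_pos'])
    eye=g+F@[87,0,-15.5-0]   # TCP is 15.5 above eye mid (18-2.5)
    return eye,F,o
def meas(im):
    """plate seen by im, in predicted plate frame: plane + outline"""
    eye,F,o=pred(); P,u,v=cloud(im); Q=(P-eye)@F
    m=(abs(Q[:,0]-4)<70)&(abs(Q[:,1])<50)&(abs(Q[:,2])<22)&(im['color'][v,u].min(1)>90)
    m&=Q[:,0]>-50
    q=Q[m]; 
    for _ in range(4):
        A=np.c_[q[:,:2],np.ones(len(q))]; c=np.linalg.lstsq(A,q[:,2],rcond=None)[0]; r=q[:,2]-A@c; q=q[abs(r)<max(2.5,2*np.median(abs(r)))]
    print('n',len(q),'slope deg x,y',np.degrees(c[:2]).round(2),'z0 (expect 2.5)',c[2].round(2),'res',np.std(r).round(2))
    r=cv2.minAreaRect(q[:,:2].astype(np.float32)); print('rect (expect c=(4,0), 102x72)',np.round(r[0],1),np.round(r[1],1),round(r[2],1))
    # eye hole: rays inside
    return q
E
python3 - <<'E'
from pl import *
im=np.load('/tmp/side.npy',allow_pickle=True).item()
e,F,o=pred(); print(e,F.round(3)); q=meas(im)
print(np.percentile(q,[1,99],axis=0).round(1))
E
```

```text
[586.8725739  -18.7120386  124.38220962] [[ 0.994 -0.106  0.   ]
 [ 0.106  0.994 -0.   ]
 [-0.     0.     1.   ]]
n 572 slope deg x,y [ 0.23 -0.01] z0 (expect 2.5) 3.54 res 1.03
rect (expect c=(4,0), 102x72) [ 3.  -2.8] [ 75.3 105.3] 89.2
[[-48.9 -39.6   1.3]
 [ 54.9  33.8   5.7]]
```

The plate is held level, about 0.2° off and within 1 mm of the prediction. Tying the stud to the robot's frame through both cameras puts it at about (632.5, -193.3, 75). Next I'll compute the waypoints.

```bash
cat > wp.py <<'E'
from pl import *
S=np.array([632.5,-193.3,75.]); YAW=7.2
def tcp(ex,ez,th,ey=0):
    B=Ro.from_euler('z',YAW,degrees=True).as_matrix(); F=B@Ro.from_euler('y',-th,degrees=True).as_matrix()
    return S+B@[ex,ey,ez]+F@[-87,0,15.5],F
def plan(ws):
    e,F0,o=pred(); p=np.array(o['ee_pos'])
    for w in ws:
        t,F=tcp(*w); print(w,'tcp',t.round(1),'d mm',(t-p).round(1),'rot deg',np.degrees(Ro.from_matrix(F@F0.T).as_rotvec()).round(2)); p,F0=t,F
if __name__=='__main__':
    plan([(-24,60,20),(-24,4,20),(-2,4,20),(19,4,20),(19,1.5,17),(19,-12,10),(19,-30,0),(1,-30,0),(1,-37,0)])
E
python3 wp.py
```

```text
(-24, 60, 20) tcp [ 522.3 -207.2  119.8] d mm [  22.  -179.3  -20.1] rot deg [  2.31 -19.87   1.13]
(-24, 4, 20) tcp [ 522.3 -207.2   63.8] d mm [  0.   0. -56.] rot deg [0. 0. 0.]
(-2, 4, 20) tcp [ 544.1 -204.5   63.8] d mm [21.8  2.8  0. ] rot deg [0. 0. 0.]
(19, 4, 20) tcp [ 565.  -201.8   63.8] d mm [20.8  2.6  0. ] rot deg [0. 0. 0.]
(19, 1.5, 17) tcp [ 564.3 -201.9   65.9] d mm [-0.7 -0.1  2.1] rot deg [-0.38  2.98  0.  ]
(19, -12, 10) tcp [ 563.7 -202.    63.2] d mm [-0.6 -0.1 -2.7] rot deg [-0.88  6.94 -0.  ]
(19, -30, 0) tcp [ 565.  -201.8   60.5] d mm [ 1.4  0.2 -2.7] rot deg [-1.25  9.92  0.  ]
(1, -30, 0) tcp [ 547.2 -204.1   60.5] d mm [-17.9  -2.3   0. ] rot deg [0. 0. 0.]
(1, -37, 0) tcp [ 547.2 -204.1   53.5] d mm [ 0.  0. -7.] rot deg [0. 0. 0.]
```

>>> {"fn": "servo_tool", "kwargs": {
  "steps": [
    [[0.0028,-0.016,0],[0.29,-2.48,0.14],-1],
    [[0.0028,-0.024,0],[0.29,-2.48,0.14],-1],
    [[0.0028,-0.028,0],[0.29,-2.48,0.14],-1],
    [[0.0028,-0.03,-0.003],[0.29,-2.48,0.14],-1],
    [[0.0028,-0.03,-0.004],[0.29,-2.48,0.14],-1],
    [[0.0028,-0.026,-0.005],[0.29,-2.48,0.14],-1],
    [[0.0028,-0.017,-0.005],[0.29,-2.48,0.14],-1],
    [[0.0024,-0.0083,-0.003],[0.29,-2.48,0.14],-1]
  ]
}}

```text
t: 4.87
ee_pos: [524.0, -206.2, 120.7]
orientation: [-0.156, 2.802, 0.023]
ft_force: [-0.4, 2.0, -2.6]
width: 13.9
grasp_force: 30.0
```

>>> {"fn": "servo_tool", "kwargs": {
  "steps": [
    [[0,0,0],[0,0,0],-1],
    [[0,0,0],[0,0,0],-1],
    [[0,0,0],[0,0,0],-1],
    [[0,0,0],[0,0,0],-1],
    [[0,0,-0.005],[0,0,0],-1],
    [[0,0,-0.005],[0,0,0],-1],
    [[0,0,0],[0,0,0],-1],
    [[0,0,0],[0,0,0],-1]
  ]
}}

```text
t: 5.53
ee_pos: [526.9, -202.5, 114.1]
orientation: [-0.167, 2.804, 0.018]
ft_force: [-0.0, 0.8, -2.8]
width: 14.0
grasp_force: 30.0
```

```bash
cat > chk.py <<'E'
from wp import *
import sys
im=grab('side'); cv2.imwrite('pics/'+sys.argv[1]+'.png',cv2.resize(im['color'][180:340,310:480],None,fx=4,fy=3.5,interpolation=2))
meas(im); e,F,o=pred()
B=Ro.from_euler('z',YAW,degrees=True).as_matrix(); print('pred eye in stud frame',((e-S)@B).round(1),'euler zyx',Ro.from_matrix(B.T@F).as_euler('ZYX',degrees=True).round(2),'ft',o['ft_force'],o['t'])
P,u,v=cloud(im); m=(P[:,2]>79)&(P[:,2]<88)&(np.hypot(P[:,0]-632,P[:,1]+195)<55)&(im['color'][v,u].max(1)<110)
if m.sum()>20: r=cv2.minAreaRect(P[m,:2].astype(np.float32)); print('bar',m.sum(),r)
E
python3 chk.py w1; python3 -c "
from wp import *
plan([(-24,4,20)])"
```

```text
n 679 slope deg x,y [0.16 0.14] z0 (expect 2.5) 2.28 res 1.08
rect (expect c=(4,0), 102x72) [ 1.8 -1. ] [ 76.5 102.7] 89.6
pred eye in stud frame [-18.5   3.3  53.2] euler zyx [ -0.34 -19.1   -0.42] ft [-0.66940432  0.46283943 -3.28106925] 5.5833
bar 156 ((631.3709716796875, -198.2330322265625), (89.78172302246094, 16.915874481201172), 6.816509246826172)
(-24, 4, 20) tcp [ 522.3 -207.2   63.8] d mm [ -4.7  -4.6 -50.6] rot deg [ 0.5  -0.85  0.48]
```

View pics/w1.png

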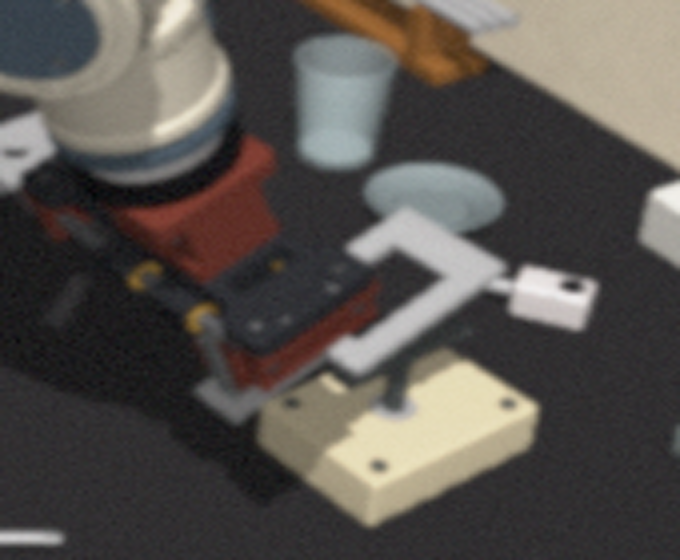

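The side view shows the tilted plate above the cream block with the bar beneath it. I'll correct the lateral shortfall first, then descend.

>>> {"fn": "servo_tool", "kwargs": {
  "steps": [
    [[-0.0025,-0.003,0],[0.25,-0.43,0.24],-1],
    [[-0.0025,-0.003,0],[0.25,-0.43,0.24],-1],
    [[0,0,-0.005],[0,0,0],-1],
    [[0,0,-0.009],[0,0,0],-1],
    [[0,0,-0.009],[0,0,0],-1],
    [[0,0,-0.006],[0,0,0],-1],
    [[0,0,0],[0,0,0],-1],
    [[0,0,0],[0,0,0],-1]
  ]
}}

```text
t: 6.25
ee_pos: [529.0, -201.8, 92.2]
orientation: [-0.159, 2.814, 0.009]
ft_force: [-0.4, -0.5, -2.9]
width: 13.9
grasp_force: 30.0
```

```bash
sed -i 's/-193.3,75/-194.3,75/' wp.py; python3 chk.py w2;  python3 -c "
from wp import *
plan([(-24,4,20)])"
```

```text
n 644 slope deg x,y [0.29 0.13] z0 (expect 2.5) 1.93 res 1.08
rect (expect c=(4,0), 102x72) [ 1.6 -1.6] [103.3  75. ] 0.1
pred eye in stud frame [-16.    4.1  30.6] euler zyx [ -0.63 -18.56  -0.73] ft [ 0.65591102  0.73214772 -2.66226531] 6.3
bar 21 ((638.0236206054688, -194.92147827148438), (12.913352966308594, 74.74571990966797), 89.01957702636719)
(-24, 4, 20) tcp [ 522.3 -208.2   63.8] d mm [ -6.9  -6.2 -28.8] rot deg [ 0.85 -1.35  0.87]
```

The pose drifts against the commands, so I'll check the joints and watch a still stretch.

```bash
python3 -c "
from h import *
import numpy as np
np.set_printoptions(suppress=True,precision=4)
for i in range(4):
    o=sensors.get_obs(); print(o['t'],o['qpos'],o['qvel'],o['ee_pos'],o['orientation']); imaging.get_image('top')
"
```

```text
6.3 [-0.4772  0.453   2.0369  0.4352  0.4074 -2.5405] [-0.003  -0.0121 -0.0038 -0.0027  0.0006 -0.0005] [ 529.2308 -202.0484   92.631 ] [-0.1586  2.813   0.0085]
6.35 [-0.4774  0.4525  2.0368  0.4352  0.4074 -2.5405] [-0.0018 -0.009  -0.0008 -0.0008 -0.0006  0.0001] [ 529.3955 -202.2305   92.9957] [-0.1585  2.8124  0.008 ]
6.4 [-0.4774  0.4522  2.0368  0.4352  0.4074 -2.5405] [-0.0031 -0.0041 -0.0003  0.0023  0.0012  0.0001] [ 529.4391 -202.2795   93.1605] [-0.1584  2.8122  0.0078]
6.45 [-0.4775  0.4519  2.0368  0.4351  0.4074 -2.5405] [-0.0015 -0.0022 -0.      0.0002 -0.0015  0.    ] [ 529.4632 -202.3409   93.2926] [-0.1583  2.812   0.0076]
```

>>> {"fn": "servo_tool", "kwargs": {
  "steps": [
    [[-0.005,-0.005,0],[0,0,0],-1],
    [[0,0,0],[0,0,0],-1],
    [[0,0,0],[0,0,0],-1],
    [[0,0,0],[0,0,0],-1],
    [[0,0,0],[0,0,0],-1],
    [[0,0,0],[0,0,0],-1],
    [[0,0,0],[0,0,0],-1],
    [[0,0,0],[0,0,0],-1]
  ]
}}

```text
t: 7.17
ee_pos: [525.3, -206.3, 94.1]
orientation: [-0.156, 2.816, 0.005]
ft_force: [0.5, -0.8, -3.8]
width: 13.6
grasp_force: 30.0
```

```bash
python3 -c "
from h import *
import numpy as np
np.set_printoptions(suppress=True,precision=4)
for i in range(3):
    o=sensors.get_obs(); print(o['t'],o['qpos'],o['qvel'],o['ee_pos'],o['orientation']); imaging.get_image('top')
"
```

```text
7.1667 [-0.4865  0.4483  2.0392  0.4274  0.4114 -2.5405] [ 0.0006 -0.0012  0.0005  0.0001 -0.0009 -0.0013] [ 525.3383 -206.3334   94.116 ] [-0.1563  2.8159  0.0048]
7.2167 [-0.4865  0.4483  2.0392  0.4274  0.4114 -2.5405] [-0.0014 -0.0015 -0.0027  0.0004  0.0003  0.0012] [ 525.3381 -206.323    94.0879] [-0.1563  2.8159  0.0048]
7.2667 [-0.4865  0.4483  2.0392  0.4274  0.4114 -2.5405] [-0.001  -0.0016  0.0015  0.0001 -0.0014 -0.0011] [ 525.3219 -206.3281   94.105 ] [-0.1563  2.8159  0.0048]
```

Joint 6 is at its end stop (-2.54), so this tilt needs the half-turned grasp, which puts joint 6 at about +0.6. I'll set the plate back on its free spot, turn the tool half round and pinch again.

```bash
python3 -c "
from pl import *
e,F0,o=pred(); p=np.array(o['ee_pos']); F=Ro.from_euler('z',6.2,degrees=True).as_matrix()
print(p,np.array([501,-28,142])-p,np.degrees(Ro.from_matrix(F@F0.T).as_rotvec()))"
```

```text
[ 525.36239402 -206.35792221   94.11731511] [-24.36239402 178.35792221  47.88268489] [-1.18603854 18.37890909 -0.14924563]
```

>>> {"fn": "servo_tool", "kwargs": {
  "steps": [
    [[0,0,0.015],[-0.3,2.3,0],-1],
    [[-0.001,0.004,0.015],[-0.3,2.3,0],-1],
    [[-0.003,0.016,0.012],[-0.3,2.3,0],-1],
    [[-0.003,0.02,0.006],[-0.3,2.3,0],-1],
    [[-0.003,0.025,0],[-0.3,2.3,0],-1],
    [[-0.003,0.028,0],[-0.3,2.3,0],-1],
    [[-0.003,0.028,0],[-0.3,2.3,0],-1],
    [[-0.003,0.028,0],[-0.3,2.3,0],-1]
  ]
}}

```text
t: 7.98
ee_pos: [506.1, -56.2, 142.4]
orientation: [0.178, -3.134, 0.033]
ft_force: [0.7, 0.2, -2.4]
width: 14.1
grasp_force: 30.0
```

```bash
python3 -c "
from pl import *
e,F0,o=pred(); p=np.array(o['ee_pos']); F=Ro.from_euler('z',6.2,degrees=True).as_matrix()
print(p,np.array([501,-28,142])-p,np.degrees(Ro.from_matrix(F@F0.T).as_rotvec()),o['qpos'])"
```

```text
[506.13054542 -56.20691302 142.4270399 ] [-5.13054542 28.20691302 -0.4270399 ] [ 1.2095239  -0.0969699  -0.30938894] [-0.12110342  0.37126006  1.94262049 -0.02875253  0.82699061 -1.78604897]
```

>>> {"fn": "servo_tool", "kwargs": {
  "steps": [
    [[-0.002,0.012,0],[0.6,0,-0.1],-1],
    [[-0.002,0.011,0],[0.6,0,-0.2],-1],
    [[-0.001,0.005,-0.015],[0,0,0],-1],
    [[0,0,-0.025],[0,0,0],-1],
    [[0,0,-0.025],[0,0,0],-1],
    [[0,0,-0.025],[0,0,0],-1],
    [[0,0,-0.02],[0,0,0],-1],
    [[0,0,0],[0,0,0],-1]
  ]
}}

```text
t: 8.65
ee_pos: [498.5, -29.9, 29.0]
orientation: [0.169, -3.131, -0.003]
ft_force: [-0.8, 0.2, -2.7]
width: 13.6
grasp_force: 30.0
```

```bash
python3 -c "
from pl import *
imaging.get_image('top')
e,F0,o=pred(); p=np.array(o['ee_pos']); F=Ro.from_euler('z',6.2,degrees=True).as_matrix()
print(p,np.array([501,-28,18.3])-p,np.degrees(Ro.from_matrix(F@F0.T).as_rotvec()),o['qpos']); meas(grab('side'))"
```

```text
[499.52285359 -29.89988245  30.6491025 ] [  1.47714641   1.89988245 -12.3491025 ] [-0.06968861 -0.24478568  0.03374661] [-8.40968066e-02  5.63587613e-01  1.99825671e+00  1.54937918e-03
  5.84108015e-01 -1.76380892e+00]
n 334 slope deg x,y [-0.54 -0.91] z0 (expect 2.5) 0.13 res 1.05
rect (expect c=(4,0), 102x72) [ 2.2 -4.5] [105.2  71.9] 1.4
```

>>> {"fn": "servo_tool", "kwargs": {
  "steps": [
    [[0,0,-0.005],[0,0,0],-1],
    [[0,0,-0.005],[0,0,0],-1],
    [[0,0,-0.002],[0,0,0],-1],
    [[0,0,0],[0,0,0],-1],
    [[0,0,0],[0,0,0],1],
    [[0,0,0],[0,0,0],1],
    [[0,0,0],[0,0,0],1],
    [[0,0,0],[0,0,0],1]
  ]
}}

```text
t: 9.42
ee_pos: [501.8, -29.4, 20.5]
orientation: [-0.171, 3.136, 0.001]
ft_force: [0.6, 1.0, 0.0]
width: 36.9
grasp_force: 0.0
```

>>> {"fn": "servo_tool", "kwargs": {
  "steps": [
    [[0,0,0],[0,0,0],1],
    [[0,0,0.01],[0,0,0],1],
    [[0,0,0.02],[0,0,0],1],
    [[0,0,0.03],[0,0,0],1],
    [[0,0,0.03],[0,0,-3],1],
    [[0,0,0.01],[0,0,-7],1],
    [[0,0,0],[0,0,-7],1],
    [[0,0,0],[0,0,-7],1]
  ]
}}

```text
t: 10.08
ee_pos: [502.2, -29.4, 122.2]
orientation: [0.494, 3.1, 0.001]
ft_force: [0.0, -0.8, -0.5]
width: 87.3
grasp_force: 0.0
```

>>> {"fn": "servo_tool", "kwargs": {
  "steps": [
    [[0,0,0],[0,0,-7],1],
    [[0,0,0],[0,0,-7],1],
    [[0,0,0],[0,0,-7],1],
    [[0,0,0],[0,0,-7],1],
    [[0,0,0],[0,0,-7],1],
    [[0,0,0],[0,0,-7],1],
    [[0,0,0],[0,0,-7],1],
    [[0,0,0],[0,0,-7],1]
  ]
}}

```text
t: 10.75
ee_pos: [501.3, -29.3, 120.9]
orientation: [1.893, 2.507, 0.002]
ft_force: [-0.2, 0.1, 0.4]
width: 88.0
grasp_force: 0.0
```

>>> {"fn": "servo_tool", "kwargs": {
  "steps": [
    [[0,0,0],[0,0,-7],1],
    [[0,0,0],[0,0,-7],1],
    [[0,0,0],[0,0,-7],1],
    [[0,0,0],[0,0,-7],1],
    [[0,0,0],[0,0,-7],1],
    [[0,0,0],[0,0,-7],1],
    [[0,0,0],[0,0,-7],1],
    [[0,0,0],[0,0,-7],1]
  ]
}}

```text
t: 11.42
ee_pos: [501.4, -29.4, 120.9]
orientation: [2.848, 1.325, 0.002]
ft_force: [0.1, 0.0, 0.2]
width: 87.6
grasp_force: 0.0
```

```bash
sed -i "s/n\]*==/&/" m.py; python3 -c "
from pl import *
import cv2
from m import rect
im=grab('side'); P,u,v=cloud(im); c=im['color'][v,u]
m=(u>=300)&(u<=378)&(v>=235)&(v<=295)&(P[:,2]>3)&(P[:,2]<9)&(c.min(1)>100)
print(m.sum(),rect(P[m]))
e,F,o=pred(); R=tool()[1]; print(o['ee_pos'],np.degrees(np.arctan2(R[1,1],R[0,1])),R[:,2],o['qpos'],o['width'])"
```

```text
649 (array([561.6, -25.5]), array([163. ,  74.6]), 5.9)
[501.36408158 -29.34418608 120.85279642] -40.52692536526929 [ 1.23571566e-03 -9.59117761e-05 -9.99999232e-01] [-8.21625094e-02  3.98010557e-01  1.96977127e+00  8.34850760e-06
  7.72571405e-01  6.25159433e-01] 87.98263204930782
```

>>> {"fn": "servo_tool", "kwargs": {
  "steps": [
    [[0,0,0],[0,0,-7],1],
    [[0,0,0],[0,0,-7],1],
    [[0,0,0],[0,0,-7],1],
    [[0,0,0],[0,0,-7],1],
    [[0,0,0],[0,0,-7],1],
    [[0,0,0],[0,0,-7],1],
    [[0,0,0],[0,0,-1.5],1],
    [[0,0,-0.01],[0,0,0],1]
  ]
}}

```text
t: 12.13
ee_pos: [502.6, -29.5, 111.7]
orientation: [3.135, 0.187, 0.006]
ft_force: [1.4, 0.3, 0.7]
width: 87.8
grasp_force: 0.0
```

>>> {"fn": "servo_tool", "kwargs": {
  "steps": [
    [[0,0,-0.02],[0,0,0],1],
    [[0,0,-0.025],[0,0,0],1],
    [[0,0,-0.022],[0,0,0],1],
    [[0,0,-0.015],[0,0,0],1],
    [[0,0,-0.008],[0,0,0],1],
    [[0,0,-0.003],[0,0,0],1],
    [[0,0,0],[0,0,0],-1],
    [[0,0,0],[0,0,0],-1]
  ]
}}

```text
t: 12.8
ee_pos: [501.7, -29.4, 17.6]
orientation: [3.135, 0.186, 0.002]
ft_force: [-1.0, -0.0, 0.2]
width: 77.8
grasp_force: 0.0
```

>>> {"fn": "servo_tool", "kwargs": {
  "steps": [
    [[0,0,0],[0,0,0],-1],
    [[0,0,0],[0,0,0],-1],
    [[0,0,0],[0,0,0],-1],
    [[0,0,0],[0,0,0],-1],
    [[0,0,0],[0,0,0],-1],
    [[0,0,0],[0,0,0],-1],
    [[0,0,0],[0,0,0],-1],
    [[0,0,0],[0,0,0],-1]
  ]
}}

```text
t: 13.47
ee_pos: [501.3, -29.4, 17.1]
orientation: [3.136, 0.185, 0.001]
ft_force: [-0.0, 0.0, -1.1]
width: 24.6
grasp_force: 0.0
```

>>> {"fn": "servo_tool", "kwargs": {
  "steps": [
    [[0,0,0],[0,0,0],-1],
    [[0,0,0],[0,0,0],-1],
    [[0,0,0],[0,0,0],-1],
    [[0,0,0],[0,0,0],-1],
    [[0,0,0],[0,0,0],-1],
    [[0,0,0],[0,0,0],-1],
    [[0,0,0.01],[0,0,0],-1],
    [[0,0,0.02],[0,0,0],-1]
  ]
}}

```text
t: 14.13
ee_pos: [499.1, -29.2, 45.9]
orientation: [-3.136, -0.185, 0.008]
ft_force: [-0.4, 0.5, -3.5]
width: 13.8
grasp_force: 30.0
```

>>> {"fn": "servo_tool", "kwargs": {
  "steps": [
    [[0,0,0.02],[0,0,0],-1],
    [[0,0,0.022],[0,0,0],-1],
    [[0,0,0.022],[0,0,0],-1],
    [[0,0,0.02],[0,0,0],-1],
    [[0,0,0.01],[0,0,0],-1],
    [[0,0,0],[0,0,0],-1],
    [[0,0,0],[0,0,0],-1],
    [[0,0,0],[0,0,0],-1]
  ]
}}

```text
t: 14.8
ee_pos: [500.4, -29.3, 140.1]
orientation: [3.136, 0.185, -0.002]
ft_force: [-0.6, -0.3, -3.8]
width: 13.9
grasp_force: 30.0
```

```bash
sed -i 's/-15.5-0/-14.7/' pl.py; sed -i 's/0,15.5\]/0,14.7]/' wp.py; python3 -c "
from wp import *
meas(grab('side')); print(tool()[0]['qpos']); plan([(-24,60,20)])"
```

```text
n 560 slope deg x,y [ 0.06 -0.01] z0 (expect 2.5) 2.74 res 1.05
rect (expect c=(4,0), 102x72) [ 3.2 -1.8] [105.7  75.9] 0.1
[-8.19457996e-02  3.65917311e-01  1.95964016e+00 -6.71877238e-04
  8.18007329e-01  1.37172139e+00]
(-24, 60, 20) tcp [ 522.6 -208.2  119.1] d mm [  22.3 -178.9  -20.9] rot deg [  2.45 -19.97   0.46]
```

>>> {"fn": "servo_tool", "kwargs": {
  "steps": [
    [[0.0028,-0.016,0],[0.31,-2.5,0.06],-1],
    [[0.0028,-0.024,0],[0.31,-2.5,0.06],-1],
    [[0.0028,-0.028,0],[0.31,-2.5,0.06],-1],
    [[0.0028,-0.03,-0.003],[0.31,-2.5,0.06],-1],
    [[0.0028,-0.03,-0.004],[0.31,-2.5,0.06],-1],
    [[0.0028,-0.026,-0.005],[0.31,-2.5,0.06],-1],
    [[0.0028,-0.017,-0.005],[0.31,-2.5,0.06],-1],
    [[0.0028,-0.008,-0.004],[0.31,-2.5,0.06],-1]
  ]
}}

```text
t: 15.52
ee_pos: [523.2, -210.7, 118.7]
orientation: [-3.066, -0.19, -0.546]
ft_force: [0.4, 0.1, -2.8]
width: 13.6
grasp_force: 30.0
```

>>> {"fn": "servo_tool", "kwargs": {
  "steps": [
    [[0,0,0],[0,0,0],-1],
    [[0,0,0],[0,0,0],-1],
    [[0,0,0],[0,0,0],-1],
    [[0,0,-0.005],[0,0,0],-1],
    [[0,0,-0.005],[0,0,0],-1],
    [[0,0,0],[0,0,0],-1],
    [[0,0,0],[0,0,0],-1],
    [[0,0,0],[0,0,0],-1]
  ]
}}

```text
t: 16.18
ee_pos: [523.9, -208.0, 110.1]
orientation: [-3.065, -0.194, -0.545]
ft_force: [0.4, 0.1, -3.0]
width: 14.2
grasp_force: 30.0
```

```bash
python3 chk.py w3; python3 -c "
from wp import *
print(tool()[0]['qpos']);plan([(-24,4,20)])"
```

```text
n 689 slope deg x,y [0.02 0.2 ] z0 (expect 2.5) 2.46 res 1.15
rect (expect c=(4,0), 102x72) [ 2.4 -1.5] [ 74.  103.7] 89.3
pred eye in stud frame [-22.7  -0.1  51.4] euler zyx [ 5.000e-02 -2.018e+01 -1.000e-02] ft [ 0.44319942 -0.46941755 -3.03671522] 16.2333
bar 75 ((645.1028442382812, -203.3303680419922), (67.2142562866211, 11.55451774597168), 16.230440139770508)
[-0.51263937  0.41835011  2.04444843  0.50302487  0.44070654  0.49988667]
(-24, 4, 20) tcp [ 522.6 -208.2   63.1] d mm [ -1.3  -0.  -47.2] rot deg [-0.01  0.18 -0.05]
```

>>> {"fn": "servo_tool", "kwargs": {
  "steps": [
    [[-0.0013,0,-0.003],[0,0,0],-1],
    [[0,0,-0.008],[0,0,0],-1],
    [[0,0,-0.01],[0,0,0],-1],
    [[0,0,-0.01],[0,0,0],-1],
    [[0,0,-0.009],[0,0,0],-1],
    [[0,0,-0.005],[0,0,0],-1],
    [[0,0,-0.002],[0,0,0],-1],
    [[0,0,0],[0,0,0],-1]
  ]
}}

```text
t: 16.9
ee_pos: [522.1, -208.3, 62.5]
orientation: [-3.065, -0.193, -0.544]
ft_force: [-0.6, 0.3, -3.3]
width: 13.7
grasp_force: 30.0
```

```bash
python3 chk.py w4; python3 -c "
from wp import *
print(tool()[0]['qpos']);plan([(-24,4,20),(-2,4,20),(18.5,4,20)])"
```

```text
n 621 slope deg x,y [-0.07  0.57] z0 (expect 2.5) 2.04 res 1.12
rect (expect c=(4,0), 102x72) [ 1.9 -1.3] [103.6  74.2] 0.0
pred eye in stud frame [-24.3  -0.2   4.1] euler zyx [ 0.000e+00 -2.016e+01  1.000e-02] ft [ 0.26507077 -1.00226469 -2.20015414] 16.95
bar 119 ((619.3479614257812, -199.69366455078125), (44.10102844238281, 28.222938537597656), 21.442201614379883)
[-0.51465443  0.51075076  2.06072811  0.64458041  0.35004893  0.34556523]
(-24, 4, 20) tcp [ 522.6 -208.2   63.1] d mm [0.3 0.2 0.1] rot deg [-0.03  0.16 -0.01]
(-2, 4, 20) tcp [ 544.4 -205.4   63.1] d mm [21.8  2.8  0. ] rot deg [0. 0. 0.]
(18.5, 4, 20) tcp [ 564.8 -202.9   63.1] d mm [20.3  2.6  0. ] rot deg [0. 0. 0.]
```

View pics/w4.png

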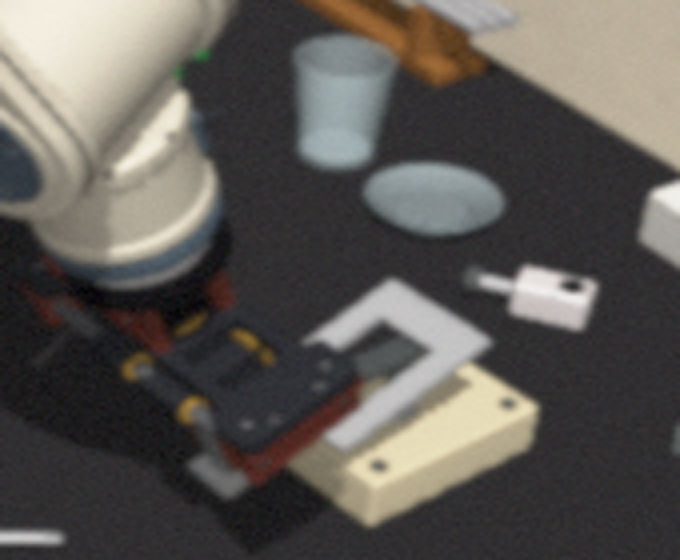

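The bar shows through the eye at about (405,345) in the crop, with no contact. Sliding the grip-side rim under the bar's robot-side end.

>>> {"fn": "servo_tool", "kwargs": {
  "steps": [
    [[0.002,0.0002,0],[0,0,0],-1],
    [[0.004,0.0005,0],[0,0,0],-1],
    [[0.005,0.0006,0],[0,0,0],-1],
    [[0.005,0.0006,0],[0,0,0],-1],
    [[0.004,0.0005,0],[0,0,0],-1],
    [[0.002,0.0004,0],[0,0,0],-1],
    [[0,0,0],[0,0,0],-1],
    [[0,0,0],[0,0,0],-1]
  ]
}}

```text
t: 17.62
ee_pos: [544.5, -205.4, 63.1]
orientation: [-3.065, -0.194, -0.545]
ft_force: [0.1, 0.4, -2.9]
width: 14.0
grasp_force: 30.0
```

```bash
python3 chk.py w5; python3 -c "
from wp import *
print(tool()[0]['qpos'],tool()[0]['moment']);plan([(18.5,4,20)])"
```

```text
n 627 slope deg x,y [-0.15  0.28] z0 (expect 2.5) 2.47 res 1.12
rect (expect c=(4,0), 102x72) [ 2.5 -1.2] [ 75.4 103.2] 89.2
pred eye in stud frame [-2.2  0.1  4.2] euler zyx [ 3.000e-02 -2.016e+01  1.000e-02] ft [ 0.45129679  0.18623806 -2.81438845] 17.6667
bar 109 ((642.4818115234375, -183.42384338378906), (39.68019104003906, 44.72287368774414), 4.6069464683532715)
[-0.48736606  0.52687615  2.02173421  0.59888716  0.35999203  0.41831135] [-0.07740955  0.6466794  -0.00100881]
(18.5, 4, 20) tcp [ 564.8 -202.9   63.1] d mm [20.5  2.6  0. ] rot deg [-0.03  0.16 -0.03]
```

>>> {"fn": "servo_tool", "kwargs": {
  "steps": [
    [[0.003,0.0004,0],[0,0,0],-1],
    [[0.005,0.0006,0],[0,0,0],-1],
    [[0.005,0.0006,0],[0,0,0],-1],
    [[0.004,0.0005,0],[0,0,0],-1],
    [[0.0025,0.0003,0],[0,0,0],-1],
    [[0.001,0.0002,0],[0,0,0],-1],
    [[0,0,0],[0,0,0],-1],
    [[0,0,0],[0,0,0],-1]
  ]
}}

```text
t: 18.33
ee_pos: [564.8, -202.8, 63.0]
orientation: [-3.065, -0.194, -0.545]
ft_force: [0.2, -0.5, -2.8]
width: 13.8
grasp_force: 30.0
```

```bash
python3 chk.py w6; python3 -c "
from wp import *
print(tool()[0]['qpos'],tool()[0]['moment']);plan([(18.5,4,20),(18.8,0.5,17),(19,-5,14),(19,-13,10)])"
```

```text
n 607 slope deg x,y [-0.13  0.51] z0 (expect 2.5) 2.55 res 1.18
rect (expect c=(4,0), 102x72) [ 2.1 -2.3] [103.8  75.9] 0.8
pred eye in stud frame [18.4  0.1  4.2] euler zyx [ 2.000e-02 -2.016e+01  1.000e-02] ft [-0.36513016 -0.65008258 -2.56427422] 18.3833
bar 72 ((660.8795166015625, -202.96827697753906), (54.83395004272461, 24.480323791503906), 72.38871002197266)
[-0.46401386  0.5427969   1.98426041  0.55810315  0.37080482  0.4826447 ] [-0.05774512  0.65128288 -0.00432053]
(18.5, 4, 20) tcp [ 564.8 -202.9   63.1] d mm [ 0.1 -0.   0. ] rot deg [-0.03  0.16 -0.02]
(18.8, 0.5, 17) tcp [ 564.3 -202.9   64.1] d mm [-0.4 -0.1  1.1] rot deg [-0.38  2.98  0.  ]
(19, -5, 14) tcp [ 564.1 -202.9   63.2] d mm [-0.3 -0.  -0.9] rot deg [-0.38  2.98 -0.  ]
(19, -13, 10) tcp [ 563.8 -203.    61.4] d mm [-0.3 -0.  -1.8] rot deg [-0.5   3.97  0.  ]
```

View pics/w6.png

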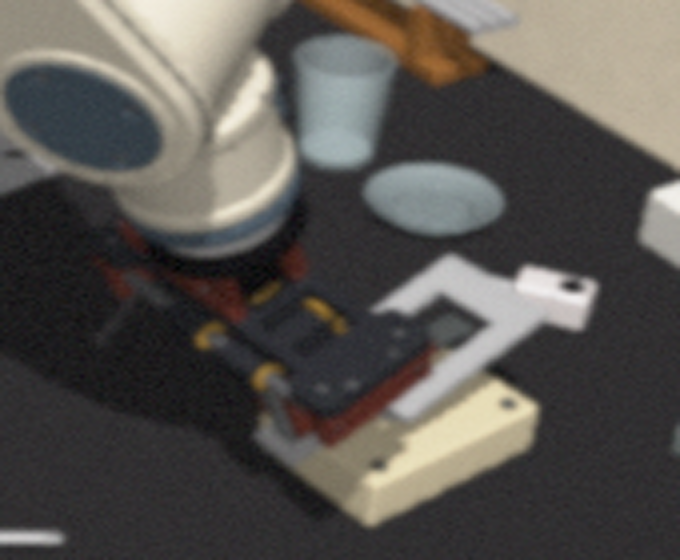

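The bar's far end lies inside the eye at about (450,328) in the crop, without contact. Now I'll level while lowering the far rim past it.

>>> {"fn": "servo_tool", "kwargs": {
  "steps": [
    [[-0.0001,0,0.0004],[-0.13,1.05,0],-1],
    [[-0.0001,0,0.0004],[-0.13,1.05,0],-1],
    [[-0.0001,0,0.0003],[-0.13,1.05,0],-1],
    [[-0.0001,0,-0.0003],[-0.13,1.0,0],-1],
    [[-0.0001,0,-0.0003],[-0.13,1.0,0],-1],
    [[-0.0001,0,-0.0003],[-0.13,1.0,0],-1],
    [[0,0,0],[0,0,0],-1],
    [[0,0,0],[0,0,0],-1]
  ]
}}

```text
t: 19.05
ee_pos: [564.3, -202.9, 63.3]
orientation: [-3.097, -0.195, -0.38]
ft_force: [0.2, 0.8, -3.6]
width: 14.0
grasp_force: 30.0
```

```bash
python3 chk.py w7; python3 -c "
from wp import *
print(tool()[0]['qpos'],tool()[0]['moment']);plan([(19,-13,10),(19,-22,5),(19,-30,0)])"
```

```text
n 535 slope deg x,y [-0.11  0.16] z0 (expect 2.5) 2.48 res 1.14
rect (expect c=(4,0), 102x72) [ 2.3 -2.4] [104.3  74.3] 0.2
pred eye in stud frame [19.   0.1 -5. ] euler zyx [ 2.000e-02 -1.399e+01  1.000e-02] ft [-0.21969694 -0.29530134 -2.71204351] 19.1
[-0.43128435  0.55008172  1.92380323  0.28330901  0.47586352  0.77369018] [-0.11462866  0.56022817  0.00432154]
(19, -13, 10) tcp [ 563.8 -203.    61.4] d mm [-0.3 -0.1 -1.8] rot deg [-0.51  3.95 -0.02]
(19, -22, 5) tcp [ 564.1 -202.9   60.1] d mm [ 0.3  0.  -1.3] rot deg [-0.63  4.96 -0.  ]
(19, -30, 0) tcp [ 565.  -202.8   59.7] d mm [ 0.9  0.1 -0.4] rot deg [-0.63  4.96  0.  ]
```

>>> {"fn": "servo_tool", "kwargs": {
  "steps": [
    [[-0.0001,0,-0.0006],[-0.17,1.3,0],-1],
    [[-0.0001,0,-0.0006],[-0.17,1.3,0],-1],
    [[-0.0001,0,-0.0006],[-0.17,1.35,0],-1],
    [[0.0001,0,-0.0005],[-0.2,1.65,0],-1],
    [[0.0001,0,-0.0004],[-0.2,1.65,0],-1],
    [[0.0001,0,-0.0004],[-0.2,1.65,0],-1],
    [[0,0,0],[0,0,0],-1],
    [[0,0,0],[0,0,0],-1]
  ]
}}

```text
t: 19.77
ee_pos: [564.4, -202.8, 60.1]
orientation: [-3.126, -0.198, -0.138]
ft_force: [-0.5, 0.0, -2.8]
width: 13.6
grasp_force: 30.0
```

>>> {"fn": "servo_tool", "kwargs": {
  "steps": [
    [[0.0002,0,-0.0001],[-0.13,1.0,0],-1],
    [[0.0002,0,-0.0001],[-0.13,1.0,0],-1],
    [[0.0002,0,-0.0001],[-0.13,1.0,0],-1],
    [[0.0002,0,-0.0001],[-0.13,1.0,0],-1],
    [[0.0001,0,0],[-0.13,1.0,0],-1],
    [[0,0,0],[0,0,0],-1],
    [[0,0,0],[0,0,0],-1],
    [[0,0,0],[0,0,0],-1]
  ]
}}

```text
t: 20.43
ee_pos: [565.1, -202.8, 59.7]
orientation: [-3.135, -0.198, 0.001]
ft_force: [-0.6, 0.2, -2.9]
width: 14.1
grasp_force: 30.0
```

```bash
python3 chk.py w8; python3 -c "
from wp import *
print(tool()[0]['qpos'],tool()[0]['moment']);plan([(19,-30,0),(0.5,-30,0),(0.5,-36,0)])"
```

```text
n 678 slope deg x,y [ 2.2  22.56] z0 (expect 2.5) 8.39 res 4.62
rect (expect c=(4,0), 102x72) [  2.1 -20.3] [ 58.9 104.1] 89.7
pred eye in stud frame [ 18.9  -0.  -30.1] euler zyx [0.02 0.04 0.01] ft [-0.13775199 -0.37110588 -3.12861396] 20.4833
bar 23 ((599.85302734375, -201.50784301757812), (26.93020248413086, 9.323729515075684), 40.72666549682617)
[-3.64443969e-01  6.09544905e-01  1.77161008e+00 -3.01030114e-04
  7.61195241e-01  1.08058181e+00] [-0.04168561  0.29626054 -0.01532794]
(19, -30, 0) tcp [ 565.  -202.8   59.7] d mm [ 0.  0. -0.] rot deg [-0.   -0.04 -0.02]
(0.5, -30, 0) tcp [ 546.7 -205.1   59.7] d mm [-18.4  -2.3   0. ] rot deg [0. 0. 0.]
(0.5, -36, 0) tcp [ 546.7 -205.1   53.7] d mm [ 0.  0. -6.] rot deg [0. 0. 0.]
```

View pics/w8.png

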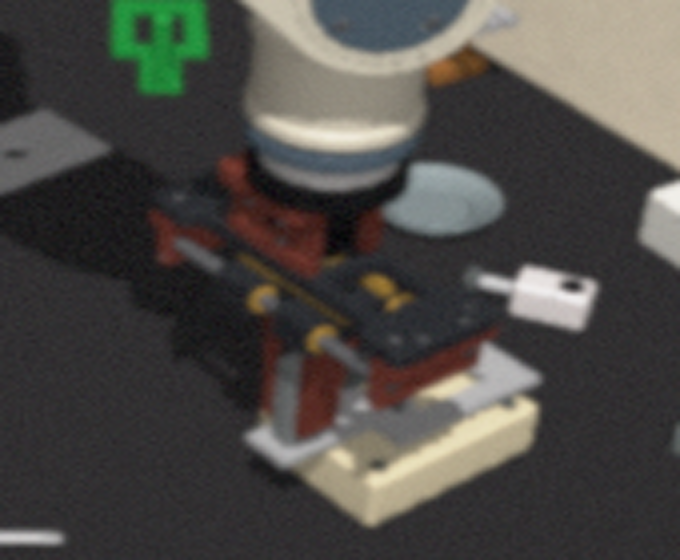

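The plate is now level just above the block (frame end at about (520,375) in the crop), with no contact force. I'll centre it on the stud and lower it.

>>> {"fn": "servo_tool", "kwargs": {
  "steps": [
    [[-0.003,-0.0004,0],[0,0,0],-1],
    [[-0.005,-0.0006,0],[0,0,0],-1],
    [[-0.005,-0.0006,0],[0,0,0],-1],
    [[-0.004,-0.0005,0],[0,0,0],-1],
    [[-0.0014,-0.0002,0],[0,0,0],-1],
    [[0,0,-0.002],[0,0,0],-1],
    [[0,0,-0.002],[0,0,0],-1],
    [[0,0,0],[0,0,0],-1]
  ]
}}

```text
t: 21.15
ee_pos: [546.7, -205.2, 55.5]
orientation: [-3.135, -0.198, 0.001]
ft_force: [0.5, 0.6, -3.1]
width: 14.0
grasp_force: 30.0
```

>>> {"fn": "servo_tool", "kwargs": {
  "steps": [
    [[0,0,-0.001],[0,0,0],-1],
    [[0,0,-0.001],[0,0,0],-1],
    [[0,0,-0.0008],[0,0,0],-1],
    [[0,0,-0.0005],[0,0,0],-1],
    [[0,0,0],[0,0,0],-1],
    [[0,0,0],[0,0,0],-1],
    [[0,0,0],[0,0,0],-1],
    [[0,0,0],[0,0,0],-1]
  ]
}}

```text
t: 21.82
ee_pos: [546.8, -205.2, 52.5]
orientation: [3.135, 0.198, -0.001]
ft_force: [0.2, -0.1, -2.8]
width: 13.7
grasp_force: 30.0
```

>>> {"fn": "servo_tool", "kwargs": {
  "steps": [
    [[0,0,-0.0004],[0,0,0],-1],
    [[0,0,-0.0004],[0,0,0],-1],
    [[0,0,0],[0,0,0],-1],
    [[0,0,0],[0,0,0],-1],
    [[0,0,0],[0,0,0],1],
    [[0,0,0],[0,0,0],1],
    [[0,0,0],[0,0,0],1],
    [[0,0,0],[0,0,0],1]
  ]
}}

```text
t: 22.48
ee_pos: [547.1, -205.3, 51.7]
orientation: [3.135, 0.198, -0.0]
ft_force: [0.1, 0.6, 0.8]
width: 37.1
grasp_force: 0.0
```

>>> {"fn": "servo_tool", "kwargs": {
  "steps": [
    [[0,0,0],[0,0,0],1],
    [[0,0,0],[0,0,0],1],
    [[0,0,0],[0,0,0],1],
    [[0,0,0.01],[0,0,0],1],
    [[0,0,0.02],[0,0,0],1],
    [[0,0,0.03],[0,0,0],1],
    [[0,0,0.035],[0,0,0],1],
    [[0,0,0.035],[0,0,0],1]
  ]
}}

```text
t: 23.15
ee_pos: [546.3, -205.0, 183.4]
orientation: [-3.135, -0.198, 0.002]
ft_force: [-0.0, 0.2, 0.9]
width: 87.0
grasp_force: 0.0
```

>>> {"fn": "servo_tool", "kwargs": {
  "steps": [
    [[-0.01,0.02,0.02],[0,0,0],1],
    [[-0.01,0.035,0],[0,0,0],1],
    [[-0.01,0.04,0],[0,0,0],1],
    [[-0.01,0.04,0],[0,0,0],1],
    [[-0.01,0.04,0],[0,0,0],1],
    [[-0.01,0.03,0],[0,0,0],1],
    [[0,0.015,0],[0,0,0],1],
    [[0,0,0],[0,0,0],1]
  ]
}}

```text
t: 23.82
ee_pos: [486.2, 17.3, 202.6]
orientation: [-3.135, -0.203, -0.0]
ft_force: [0.2, -0.9, -0.4]
width: 87.9
grasp_force: 0.0
```

Run:
```python
from h import *
from m import rect
im=grab('top'); s=grab('side')
cv2.imwrite('pics/end.png',np.hstack([cv2.resize(im['color'][160:270,360:450],(400,489),interpolation=2),cv2.resize(s['color'][230:340,350:460],(400,489)[:2],interpolation=2)]))
for n,i in(('top',im),('side',s)):
    P,u,v=cloud(i); c=i['color'][v,u].astype(int); near=(abs(P[:,0]-600)<120)&(abs(P[:,1]+195)<60)
    grey=(c.max(1)-c.min(1)<22)&(c.min(1)>80)
    for k,m in(('plate',near&grey&(P[:,2]>36)&(P[:,2]<46)),('grip',near&(P[:,2]>60)&(P[:,0]<575)&(P[:,2]<110)),('bar',near&(P[:,2]>77)&(P[:,0]>575)&(P[:,2]<92))):
        if m.sum()>5: print(n,k,m.sum(),np.median(P[m],0).round(1),rect(P[m]))
```

```text
top plate 944 [ 621.2 -192.8   40.6] (array([ 611.8, -195.9]), array([171.4,  89.4]), 7.7)
top grip 106 [ 544.3 -201.3   97.2] (array([ 547. , -203.9]), array([24.3, 15.9]), 9.3)
top bar 250 [ 632.4 -193.8   83.4] (array([ 634.7, -193.5]), array([89.6, 17.4]), 6.9)
side plate 888 [ 605.1 -210.5   39.6] (array([ 609. , -197.7]), array([168.8,  77.8]), 6.1)
side grip 234 [ 541.6 -213.3   86.2] (array([ 545.3, -208.3]), array([25.4, 16.4]), 7.3)
side bar 280 [ 629.3 -199.5   82.4] (array([ 630.7, -197.7]), array([89. , 19.4]), 6.5)
```

View pics/end.png

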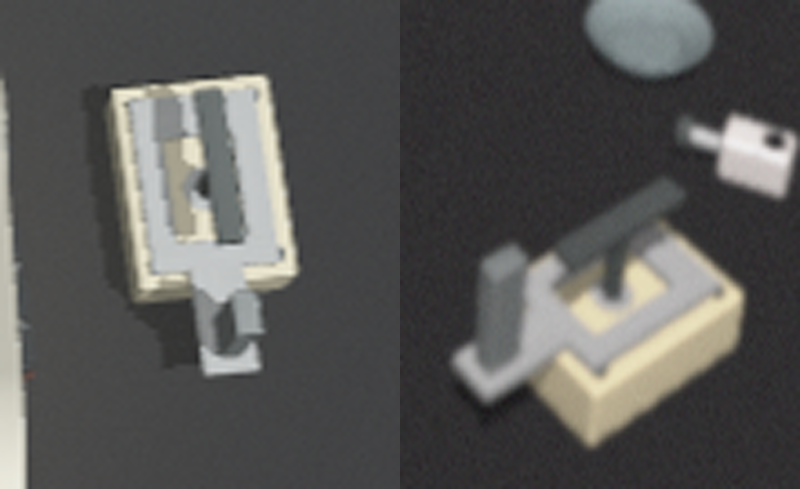

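The plate lies flat on the block, in line with the bar and with the stud in the middle of the eye. Grip to stud measures 86–88 mm, where 87 is exact. The gripper is clear, so I'm handing the job in.

```bash
python3 -c "
from workcell import close_job
print(close_job())"
```

```text
the job is handed in; nothing more can be done
None
```

The carrier with the oblong eye is mounted flat on the cream block, stud within about 2 mm of the eye's centre and in line with the bar. The gripper is clear, the spare was never touched, and the job is handed in at about 24 s; no verdict came back.

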